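# Open the bowl cutter's filler hole and run it on its held top speed

### The job

The bowl cutter is charged for a batch of garlic butter. Open its filler hole so that oil can be poured in while it runs: turn the white plug in the lid anticlockwise until its grip points at the two white dashes and it is free, lift it straight out and set it down, not dropped, in the small steel tray. Then turn the red spring-return speed dial clockwise past one dot and two dots right round to three dots and hold it there against its spring: finish still holding it, with everything else left where it stood.

Things in the scene. Friction and masses are not known exactly. Their poses are not given: they have to be found in the camera images.
- cutter: Small white bowl cutter with clear bowl and black lid, fixed. Origin on the table under the bowl's axis; x away from its sloped console (red dial side, faces -x, roughly the robot), y to its left, z up. Housing 190 wide, x -190 to +85. Console slopes 0.5 rad, 95 high at x -90, 40 at x -190. Bowl 150, lid 156 across, lid top 200 high. Black bowl handle behind, to x 126, 186 high.
- lid_hole (a point): Centre of the filler hole at the top of the lid's collar, 203 above the table: where the plug's flange rests. Axes as the cutter's. White dashes on the lid at its +y and -y show the plug's free direction; two small white dots show where about it is locked.
- plug: White bayonet plug, 70 g. Origin on its axis at the underside of its flange (62 across, 4 thick). Grip bar 46 long (x), 12 thick (y), top 32 above origin; TCP at 28 grips it. Stem 40 across, 14 down; lugs on +-x under the collar. Found 60-75 deg clockwise (from above) of the cutter's y axis; turned anticlockwise in line with it (within 7 deg, stop 3 deg beyond) it lifts free, clear 20 up.
- tray: Small loose open steel tray, 150 (x) by 130 (y), 22 high, walls and floor 3. Origin under its centre, z up. Stands left or right of the cutter.
- speed_dial (a joint): Angle of the red dial, rad, clockwise positive: 0 off (white dot), clicks at 0.42 (one black dot), 0.84 (two) and 1.26 (three), hard stop at 1.30. A spring returns it to 0 from anywhere when let go: 0.04 N m at 0 rising to 0.09 at three dots; the clicks add up to 0.04 more.
- dial_grip (a point): Point on the red dial, on its axis 33 above the console face (TCP here, coming in along the axis, pinches the bar); turns with it. z along the axis, leaning 0.5 rad to the cutter's -x; x along the grip bar to its white pointer: bar 46 long, 12 thick, top 36 above the face, skirt 54 across, 10 high. Off: bar 0.63 rad left (anticlockwise) of straight up the slope; three dots: 0.63 rad right.
- garlic_bowl: White bowl of garlic, 124 across, 50 high, origin under its centre. Not to be disturbed.
- oil_bottle: Amber oil bottle with a black cap, 64 across, 200 high, origin under its centre. Not to be disturbed.
- oil_cup: Steel cup, 64 across, 60 high, origin under its centre. Not to be disturbed.
- herb_jar: Glass jar with a steel cap, 70 across, 100 high, origin under its centre. Not to be disturbed.
- spatula: Black-handled spatula lying flat, 260 long along x, origin about its middle. Not to be disturbed.
- loaf: Brown loaf, 180 long (y), 72 wide and high, origin under its centre. Not to be disturbed.
- butter_dish: White slab dish with a block of butter, 100 by 75, 46 high, origin under its centre. Not to be disturbed.
There are look-alikes about, which are no part of the job. There is more than one size of the plug; the one meant has the size given above.

How it is judged:
By the outcome, as a careful person would: the job done as asked, in the order asked, and still so for the second after the job is handed in, while the arm keeps its last pose, push and grip.
It also fails if it takes over 61 s, if anything falls off the work surface, if the arm or the gripper's body presses on something with over 40 N, if the wrist force passes 120 N, or if a joint passes its speed limit or range.

### The arm

A 6-joint arm with a two-finger parallel gripper is mounted at the origin on the work surface. World frame = base frame: x ahead of the robot, y to its left, z up, the work surface at z = 0. Lengths are in m, angles in rad, forces in N, time in s.
With the tool pointing down it reaches from about 0.35 to 0.925 m from the base axis. Payload 6.4 kg.
Tool frame: the origin (TCP) lies between the finger pads, 19 mm behind the fingertips; this is the grasp point; z points along the fingers, y is the line along which they close (so a half turn about z gives the same grasp; the last joint's range is limited). The gripper opens to 94 mm and grips with 3 to 60 N. Pads are 16 mm wide; open, the fingers measure 119 mm over their backs; the gripper's body (75 mm by 177 mm) begins 78 mm behind the grasp point.
Start: joints at [0.959, 0.245, 1.558, -0, 1.339, -0.174], TCP at [0.276, 0.589, 0.224] pointing down, gripper open.
Joint ranges: [-3.13, 3.13], [-1.02, 2.26], [0.13, 2.54], [-0.95, 4.09], [0.21, 2.88], [-2.74, 2.74]. Speed limits (rad/s): [2.57, 2.57, 3.14, 3.14, 3.14, 3.14].

### API

Orientations are given as [roll, pitch, yaw] about the fixed x, y, z axes, in that order (R = Rz(yaw) Ry(pitch) Rx(roll)).
In Python, from bench import manip gives the robot as it stands. The module is installed in compiled form; this text tells all that it offers.
- The arm moves only by the shell command python3 -m pendant 'ROWS' [FORCE]. ROWS is JSON, one flat list of numbers, 7 for each row, row after row: the shift along the world's x, y, z in m, then the turn, a rotation vector about the world's x, y, z in degrees, then the opening, from 0 (shut) to 1 (fully open). A call has 1 to 8 rows; each row is the pose to reach, as a shift and turn from the pose commanded when the call began; what a row does not reach only later rows make up. A row lasts 1/8 s, in which the tool goes at most 62.5 mm and 10.7 degrees, less where a joint would pass 70% of its speed; a pose out of reach is approached as far as the arm can. A call with a gripper value outside its range is refused whole. The fingers move at their own pace and stop on an object; FORCE is the grip in N (left out, the last holds). Time passes only in rows, so rows that repeat a pose let the fingers close. It gives the time, the measured TCP pose, the force, the opening and the grip force at its end, in the units of the state.
- manip.get_obs(): the state, without advancing time (a new reading comes with each control period).
- manip.snapshot(name): name is "side" or "top"; returns a dict with "pixels" (420x560x3 uint8, red, green, blue), "range_z" (420x560 float32, m along the optical axis (not along the pixel's ray), 0 where there is no reading), "fx", "fy", "cx", "cy" (pixels), "dist" ([k1, k2, p1, p2, k3] as OpenCV has them; the pictures are not rectified), "camera_from_world" (4x4, takes a point from world to camera coordinates). Camera axes: x right, y down, z forward; pixel columns grow to the right and rows downward; lengths in m; the calibration is good to about 2 mm. A picture is of the moment at which its call begins.
- manip.finish_job(): hands the job in; it is judged then, once.
The state is a dict: "time_s": time; "joint_positions": joint angles; "dq": joint speeds; "tau": joint torques, N m; "tool_pos": TCP position; "ee_rot": TCP orientation; "force": force on the tool from outside, world axes, zero at the start; "wrist_torque": the same for the moment, N m; "opening": opening from 0.0 (shut) to 1.0 (fully open); "gripper_force": force on a finger pad.
Only numpy, scipy, OpenCV 4.12 (cv2) and the standard library are available. Lean on these libraries where they do the work, as an engineer would, in place of code of your own. Each camera call takes 0.05 s, during which the arm holds its last target. There are 200 camera calls.

## Working session

There is one attempt and no reset: what is moved stays moved. The work goes in short steps, Python scripts to look and compute and a shell command to move; the robot and the scene stay as the last step left them, time stands still between calls to the robot, and variables do not carry over. Pictures are saved under pics/ and viewed, at most 12 in all, crops included, and the job is handed in when it is done.

```bash
mkdir -p pics; cat > h.py <<'E'
import numpy as np, cv2, pickle
from bench import manip
def snap(n,tag):
    s=manip.snapshot(n); pickle.dump(s,open(f'{tag}.pkl','wb')); cv2.imwrite(f'pics/{tag}.png',s['pixels'][:,:,::-1]); return s
def load(tag): return pickle.load(open(f'{tag}.pkl','rb'))
def K(s): return np.array([[s['fx'],0,s['cx']],[0,s['fy'],s['cy']],[0,0,1]])
def rays(s,uv):
    p=cv2.undistortPoints(np.array(uv,float).reshape(-1,1,2),K(s),np.array(s['dist'])).reshape(-1,2)
    T=np.linalg.inv(s['camera_from_world']); d=np.c_[p,np.ones(len(p))]@T[:3,:3].T
    return T[:3,3],d
def onplane(s,uv,z):
    o,d=rays(s,uv); return o+d*((z-o[2])/d[:,2])[:,None]
def depthpts(s,uv):
    o,d=rays(s,uv); u=np.array(uv).astype(int).reshape(-1,2); return o+d*s['range_z'][u[:,1],u[:,0]][:,None]
def proj(s,P):
    T=s['camera_from_world']; r,_=cv2.Rodrigues(T[:3,:3]); return cv2.projectPoints(np.array(P,float).reshape(-1,3),r,T[:3,3],K(s),np.array(s['dist']))[0].reshape(-1,2)
def tri(s1,u1,s2,u2):
    o1,d1=rays(s1,[u1]);o2,d2=rays(s2,[u2]);d1=d1[0];d2=d2[0]
    t=np.linalg.lstsq(np.c_[d1,-d2],o2-o1,rcond=None)[0];a=o1+t[0]*d1;b=o2+t[1]*d2
    return (a+b)/2,np.linalg.norm(a-b)
E
python3 - <<'E'
from h import *
for n in('side','top'):
    s=snap(n,n+'0'); T=np.linalg.inv(s['camera_from_world']); print(n,s['fx'],T.round(3).tolist())
a=load('side0')['pixels'];b=load('top0')['pixels']
o=manip.get_obs();print(o)
E
```

```text
side 396.8379851313127 [[0.963, -0.219, 0.158, 0.369], [-0.27, -0.743, 0.613, -0.6], [-0.016, -0.633, -0.774, 0.899], [0.0, 0.0, 0.0, 1.0]]
top 478.7070403500114 [[0.005, -0.996, 0.089, 0.402], [-1.0, -0.004, 0.011, -0.009], [-0.011, -0.089, -0.996, 1.33], [0.0, 0.0, 0.0, 1.0]]
{'time_s': 0.1, 'joint_positions': array([ 9.58886270e-01,  2.45755018e-01,  1.55884905e+00, -6.28371999e-06,
        1.33870813e+00, -1.74086487e-01]), 'dq': array([-0.00045276, -0.00247197, -0.00027744, -0.00151652,  0.00175641,
        0.00059772]), 'tau': array([-4.04895827e-04, -4.16915059e+01, -3.15525448e+01,  6.86749024e-02,
        3.09871486e-02, -3.95758298e-05]), 'tool_pos': array([0.27527902, 0.58828318, 0.22327178]), 'ee_rot': array([-3.13989804e+00, -2.91820029e-04,  2.70377029e+00]), 'force': array([ 0.22419456,  0.12599177, -0.53374051]), 'wrist_torque': array([-0.01978988,  0.00046079, -0.01493831]), 'gripper_force': 0.0, 'opening': 0.9997829665079377}
```

View pics/side0.png

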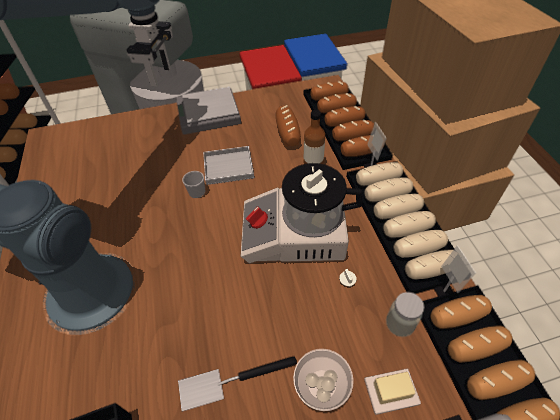

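View pics/top0.png

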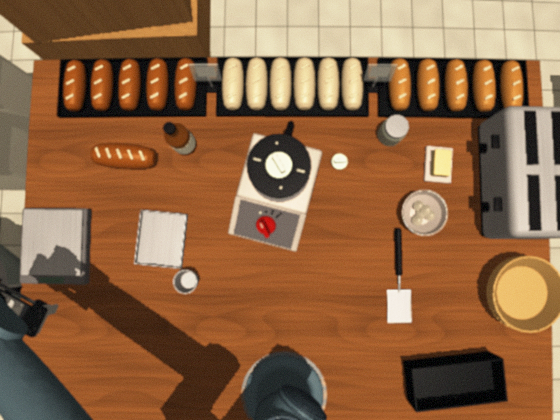

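Side view: cutter lid with white plug at (315,181), red dial at (257,217), steel tray at (229,164), a raised steel box at (210,110), and a small white plug on the table at (348,278). Top view: plug (278,165), dial (265,226), tray (161,239), box (55,245), small plug (340,161). I'll confirm with one enlarged crop and measure at the same time.

```bash
python3 - <<'E'
from h import *
S=load('side0');T=load('top0')
a=cv2.resize(S['pixels'][150:290,235:365],None,fx=3.07,fy=3.07,interpolation=3)
b=cv2.resize(T['pixels'][120:260,220:355],None,fx=3.07,fy=3.07,interpolation=3)
cv2.imwrite('pics/crop1.png',np.hstack([a[:430,:399],b[:430,:400]])[:,:,::-1])
for n,s,l in(('S',S,{'plug':(315,181),'dial':(257,217),'tray':(229,164),'box':(210,110),'small':(348,278)}),('T',T,{'plug':(278,165),'dial':(265,226),'tray':(161,239),'box':(55,245),'small':(340,161)})):
    for k,v in l.items(): print(n,k,depthpts(s,[v])[0].round(3))
# segment masks
for n,s in(('S',S),('T',T)):
    h=cv2.cvtColor(s['pixels'],cv2.COLOR_RGB2HSV)
    red=((h[...,0]<6)|(h[...,0]>174))&(h[...,1]>170)&(h[...,2]>90)
    wh=(h[...,1]<60)&(h[...,2]>150)
    for m,nm in((red,'red'),(wh,'wh')):
        c,_,st,ce=cv2.connectedComponentsWithStats(m.astype(np.uint8))
        for i in range(1,c):
            if st[i,4]>60: print(n,nm,st[i],ce[i].round(1))
E
```

```text
S plug [0.596 0.006 0.22 ]
S dial [0.455 0.046 0.084]
S tray [0.426 0.352 0.001]
S box [0.407 0.592 0.048]
S small [ 0.636 -0.16   0.025]
T plug [0.591 0.013 0.235]
T dial [0.455 0.049 0.1  ]
T tray [ 0.422  0.345 -0.002]
T box [0.402 0.629 0.042]
T small [ 0.638 -0.153  0.029]
S red [ 239   45   62   42 1784] [268.9  65.5]
S red [246 208  22  20 271] [257.2 218. ]
S wh [ 337   40   47   64 1242] [357.7  63.8]
S wh [ 181   63   65   57 1989] [219.3  89. ]
S wh [  46   87   65   36 1547] [ 78.5 104.3]
S wh [130  86  50  13 295] [151.4  93.6]
S wh [ 24  97  23  16 255] [ 34.6 105.2]
S wh [  441   146   119   262 14413] [521.3 263.6]
S wh [ 205  151   48   29 1025] [228.2 164.8]
S wh [301 169  26  24 307] [314.2 182.9]
S wh [ 241  188  107   68 1353] [294.8 230. ]
S wh [340 269  16  17 175] [347.5 278. ]
S wh [396 293  27  25 529] [409.2 304.6]
S wh [ 295  350   58   61 2020] [323.6 380.5]
S wh [ 178  369   60   42 1333] [201.  389.3]
S wh [365 369  56  45 686] [388.5 395.8]
T red [256 216  20  22 273] [265.6 225.4]
T wh [  211     0   349   237 22535] [418.2  57.3]
T wh [  0  17  40  56 928] [14.4 46.8]
T wh [386 115  23  23 409] [396.6 125.9]
T wh [425 146  26  36 206] [433.4 169.5]
T wh [ 238  149   83   65 1228] [282.5 190.6]
T wh [265 152  27  26 565] [278.4 164.5]
T wh [332 154  15  15 185] [339.  161.2]
T wh [   0  189   82   87 3378] [ 42.9 228.8]
T wh [230 196  15  38 149] [235.  214.7]
T wh [ 136  210   51   58 2369] [161.4 238.5]
T wh [290 214  15  35 127] [297.3 231.4]
T wh [550 238  10  33 232] [555.4 252.7]
T wh [181 270  16  19 238] [188.5 279.7]
T wh [387 276  25  47 830] [398.7 305.1]
T wh [553 319   7 101 584] [556.4 368.7]
```

View pics/crop1.png

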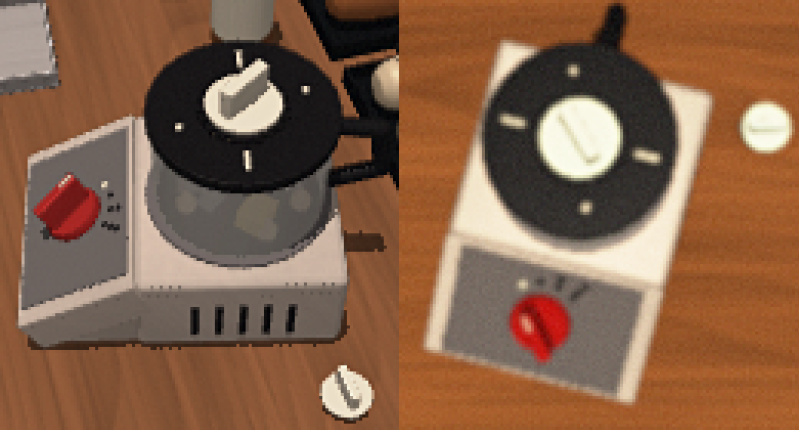

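```bash
python3 - <<'E'
from h import *
S=load('side0');T=load('top0')
def blobs(s,box,mn,mx):
    x0,y0,x1,y1=box;g=cv2.cvtColor(s['pixels'],cv2.COLOR_RGB2GRAY)[y0:y1,x0:x1]
    c,_,st,ce=cv2.connectedComponentsWithStats((g>110).astype(np.uint8))
    return [(ce[i]+[x0,y0]).round(2).tolist()+[int(st[i,4])] for i in range(1,c) if mn<=st[i,4]<=mx]
print(blobs(S,(283,163,346,208),2,600));print(blobs(T,(248,136,312,196),2,700))
a=cv2.resize(S['pixels'][164:204,290:340],None,fx=8,fy=8,interpolation=3)
b=cv2.resize(T['pixels'][145:185,255:305],None,fx=8,fy=8,interpolation=3)
b=np.clip((b.astype(float)-120)*1.9,0,255)
cv2.imwrite('pics/crop2.png',np.hstack([a,b])[:,:,::-1])
z=lambda s,x0,y0,x1,y1:depthpts(s,[(x,y) for y in range(y0,y1) for x in range(x0,x1)])[:,2].reshape(y1-y0,x1-x0)
print((z(T,262,150,296,181)[::2,::2]*1000).round().astype(int))
print((z(S,298,167,332,197)[::2,::2]*1000).round().astype(int))
E
```

```text
[[312.5, 168.5, 12], [313.76, 182.88, 357], [334.2, 178.4, 5], [292.5, 190.5, 4], [283.52, 201.24, 21], [315.15, 201.77, 13]]
[[253.93, 141.62, 120], [306.76, 140.41, 17], [276.2, 142.5, 10], [307.03, 178.19, 261], [278.42, 164.51, 607], [256.63, 159.07, 27], [300.33, 170.48, 27], [252.5, 189.09, 141], [280.5, 187.29, 14]]
[[ 201  200  200  201  202  199  200  205  202 1330  202  201  203  199
   198  202  200]
 [ 204  206  202  199  200  205  202  204  202  204  205  202  199  196
   201  201  203]
 [ 205  200  200  204  204  209  233  235  208  208  211  210  201  201
   200  199  196]
 [ 203  199  199  202  206  233  233  238  210  209  210  203  208  206
   204  203  201]
 [ 201  201  207  208  209  218  235  236  237  207  207  210  207  210
   206  199  200]
 [ 200  204  203  209  213  207  232  237  235  210  208  211  205  208
   211  207  199]
 [ 202  201  200  206  204  211  209  236  236  234  206  206  213  207
   211  206  205]
 [ 200  203  207  206  207  210  205  228  234  233  236  209  208  207
   206  202  202]
 [ 202  205  206  205  208  208  204  205  234  237  23
[... 1149 characters left out ...]
 199 198 198]
 [199 203 206 205 205 229 232 226 223 216 209 204 206 206 207 200 198]
 [199 202 207 204 218 222 225 219 213 208 206 206 205 207 206 202 200]
 [198 204 205 206 213 217 219 215 205 207 205 205 209 206 206 201 198]
 [200 204 204 206 206 211 213 205 207 206 206 205 204 207 201 201 197]
 [198 203 199 203 205 207 204 206 206 207 206 206 205 206 203 198 198]
 [198 197 202 203 203 204 208 206 209 207 206 207 202 200 200 198 201]
 [202 200 199 199 203 202 202 203 205 203 202 203 201 204 198 200 198]
 [199 199 199 199 198 200 203 202 203 202 201 202 200 200 197 200 199]][ WARN:0@0.479] global loadsave.cpp:1063 imwrite_ Unsupported depth image for selected encoder is fallbacked to CV_8U.
```

View pics/crop2.png

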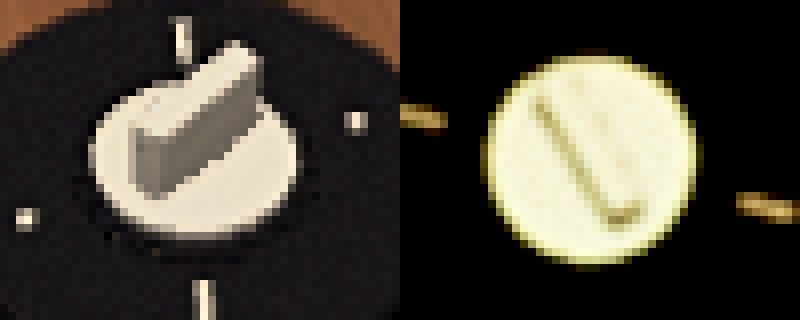

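The crop shows the lid plug with its grip bar: side (303–322, 169–188) and top (271–284, 156–173), flange about 62 mm. The loose plug at top (340,161) is only about 40 mm across, so the lid plug is the one meant. Next I'll fit the plug, dial, cutter axes and tray numerically.

```bash
python3 - <<'E'
from h import *
S=load('side0');T=load('top0')
P={k:tri(S,a,T,b) for k,a,b in(('dash+y',(312.5,168.5),(256.63,159.07)),('dash-y',(315.15,201.77),(300.33,170.48)),('dot+x',(334.2,178.4),(276.2,142.5)),('dot-x',(292.5,190.5),(280.5,187.29)))}
for k,v in P.items(): print(k,v[0].round(4),'gap',v[1].round(4))
d=P['dash+y'][0]-P['dash-y'][0];print('cutter y ang',np.degrees(np.arctan2(d[1],d[0])),'centre',((P['dash+y'][0]+P['dash-y'][0])/2).round(4),((P['dot+x'][0]+P['dot-x'][0])/2).round(4))
d=P['dot+x'][0]-P['dot-x'][0];print('dots ang',np.degrees(np.arctan2(d[1],d[0])))
d=onplane(T,[(256.63,159.07),(300.33,170.48)],.2);print('T only y',np.degrees(np.arctan2(*(d[0]-d[1])[1::-1])),d.mean(0))
d=onplane(S,[(312.5,168.5),(315.15,201.77)],.2);print('S only y',np.degrees(np.arctan2(*(d[0]-d[1])[1::-1])),d.mean(0))
def grid(s,b): return np.array([(x,y) for y in range(b[1],b[3]) for x in range(b[0],b[2])])
for n,s,b in(('S',S,(298,165,332,197)),('T',T,(262,150,296,181))):
    uv=grid(s,b);p=depthpts(s,uv);m=(p[:,2]>.2275)&(p[:,2]<.25)
    q=onplane(s,uv[m],np.median(p[m][:,2]))
    (c,sz,a)=cv2.minAreaRect((q[:,:2]*1000).astype(np.float32));w,v=np.linalg.eigh(np.cov(q[:,:2].T))
    print(n,'bar top z',np.median(p[m][:,2]),'c',q.mean(0).round(4),'ang',np.degrees(np.arctan2(v[1,1],v[0,1]))%180,'rect',c,sz,a)
# flange edge ellipse
for n,s,i in(('T',T,(248,136,312,196)),):
    uv=grid(s,i);g=cv2.cvtColor(s['pixels'],cv2.COLOR_RGB2GRAY);m=(g>110).astype(np.uint8);c,l=cv2.connectedComponents(m)
    y,x=np.where(l==l[166,274]);q=onplane(s,np.c_[x,y],.205)[:,:2];print('flange T',cv2.minEnclosingCircle((q*1000).astype(np.float32)),q.mean(0))
# dial: red mask depth
for n,s,b in(('S',S,(240,200,275,235)),('T',T,(250,208,285,245))):
    uv=grid(s,b);h=cv2.cvtColor(s['pixels'],cv2.COLOR_RGB2HSV)[uv[:,1],uv[:,0]].astype(int)
    m=((h[:,0]<8)|(h[:,0]>172))&(h[:,1]>150);p=depthpts(s,uv[m]);np.save(f'dial{n}.npy',p);print(n,m.sum(),p.mean(0).round(4),p.min(0).round(3),p.max(0).round(3))
E
```

```text
dash+y [0.6105 0.0655 0.2001] gap 0.0011
dash-y [ 0.5832 -0.0391  0.1991] gap 0.0015
dot+x [0.651  0.0189 0.1991] gap 0.0014
dot-x [0.5423 0.008  0.2009] gap 0.0016
cutter y ang 75.34311905294803 centre [0.5969 0.0132 0.1996] [0.5967 0.0135 0.2   ]
dots ang 5.7291460736180495
T only y 75.35178858550087 [0.5974262  0.01311068 0.2       ]
S only y 75.2020414665892 [0.59607322 0.01289899 0.2       ]
S bar top z 0.23384630957664065 c [0.5951 0.0101 0.2338] ang 31.805275461151865 rect (594.9263305664062, 9.453937530517578) (49.84669876098633, 15.340815544128418) 30.885929107666016
T bar top z 0.23532309093870074 c [0.5956 0.0126 0.2353] ang 30.75335684144241 rect (595.7379150390625, 12.717325210571289) (46.149131774902344, 11.949395179748535) 30.879568099975586
flange T ((597.270263671875, 13.041251182556152), 33.0716667175293) [0.59719743 0.0130714 ]
S 290 [0.4538 0.0397 0.0883] [ 0.369 -0.6    0.063] [0.481 0.06  0.899]
T 298 [0.4577 0.0479 0.0861] [0.427 0.024 0.064] [0.482 0.074 0.111]
```

```bash
cat >> h.py <<'E'
yaw=np.radians(75.3-90);O=np.array([.5967,.0131,0])
cx_=np.array([np.cos(yaw),np.sin(yaw),0]);cy_=np.array([-np.sin(yaw),np.cos(yaw),0]);cz_=np.array([0,0,1.])
n=-np.sin(.5)*cx_+np.cos(.5)*cz_; up=np.cos(.5)*cx_+np.sin(.5)*cz_   # console normal, up-slope
F0=O-.14*cx_+.0675*cz_
def con(p): q=p-F0; return np.c_[q@up,q@cy_,q@n]   # upslope, left, height above face
def uncon(a): a=np.atleast_2d(a); return F0+a[:,:1]*up+a[:,1:2]*cy_+a[:,2:]*n
E
python3 - <<'E'
from h import *
S=load('side0');T=load('top0')
for k in'ST':
    a=con(np.load(f'dial{k}.npy'));a=a[(abs(a)<.06).all(1)]
    print(k,'h pct',np.percentile(a[:,2],[2,20,50,80,98]).round(4))
    t=a[a[:,2]>.030];c=t[:,:2].mean(0);w,v=np.linalg.eigh(np.cov(t[:,:2].T));print(' top',len(t),np.median(t[:,2]).round(4),c.round(4),'ang rad left of up',np.arctan2(v[1,1],v[0,1]), 'rect',cv2.minAreaRect((t[:,:2]*1000).astype(np.float32)))
    print(' all',cv2.minEnclosingCircle((a[:,:2]*1000).astype(np.float32)))
# console plane check: grey console points
for k,s,pts in(('S',S,[(250,240),(268,200),(262,245),(272,240)]),('T',T,[(245,215),(255,235),(285,240),(285,222)])): print(k,con(depthpts(s,pts)).round(4).tolist())
# tray
for k,s,b in(('S',S,(190,140,262,190)),('T',T,(125,200,195,278))):
    uv=np.array([(x,y) for y in range(b[1],b[3]) for x in range(b[0],b[2])]);h=cv2.cvtColor(s['pixels'],cv2.COLOR_RGB2HSV)[uv[:,1],uv[:,0]]
    m=(h[:,1]<70);im=m.reshape(b[3]-b[1],-1).astype(np.uint8);c,l,st,_=cv2.connectedComponentsWithStats(im);i=1+st[1:,4].argmax();l=(l==i).ravel()
    p=depthpts(s,uv[l]);print(k,'z pct',np.percentile(p[:,2],[5,30,50,90,97]).round(4));
    for z in(0,.003,.022):
        q=onplane(s,uv[l],z);print(z,cv2.minAreaRect((q[:,:2]*1000).astype(np.float32)))
    t=p[p[:,2]>.012];print('rim',len(t),cv2.minAreaRect((t[:,:2]*1000).astype(np.float32)))
E
```

```text
S h pct [0.0028 0.0087 0.0151 0.0318 0.0371]
 top 64 0.035 [-0.0011 -0.0043] ang rad left of up -2.563983849442502 rect ((-0.3106346130371094, -1.626251220703125), (44.091392517089844, 16.1403751373291), 32.87255859375)
 all ((2.4034676551818848, -4.237267017364502), 25.498695373535156)
T h pct [0.0029 0.0088 0.0122 0.0339 0.0392]
 top 75 0.0362 [ 0.002  -0.0016] ang rad left of up -2.5214715620238257 rect ((1.9041290283203125, -0.9856777191162109), (44.33052062988281, 12.770227432250977), 36.53981399536133)
 all ((1.7785073518753052, -0.04012134671211243), 26.428300857543945)
S [[-0.0262, -0.0576, 0.002], [0.0254, 0.0581, -0.0002], [0.0109, -0.0858, 0.0013], [0.0397, -0.0804, 0.0005]]
T [[0.0112, 0.0586, 0.0008], [-0.0389, 0.0211, 0.0004], [-0.0283, -0.0599, 0.0038], [0.0209, -0.0479, -0.0004]]
S z pct [-0.0004  0.0021  0.0034  0.0185  0.0224]
0 ((421.58441162109375, 353.51617431640625), (155.04476928710938, 153.5630645751953), 84.7729721069336)
0.003 ((421.4073791503906, 350.33502197265625), (154.52731323242188, 153.050537109375), 84.77297973632812)
0.022 ((420.2860412597656, 330.1874694824219), (151.24977111816406, 149.80435180664062), 84.77296447753906)
rim 310 ((381.2255859375, -94.00140380859375), (1009.27978515625, 149.66441345214844), 84.78477478027344)
T z pct [-0.0009  0.0022  0.0038  0.0163  0.0231]
0 ((423.5112609863281, 346.59173583984375), (135.05068969726562, 151.6488037109375), 84.78650665283203)
0.003 ((423.4632568359375, 345.78936767578125), (134.74600219726562, 151.30661010742188), 84.78651428222656)
0.022 ((423.1594543457031, 340.70770263671875), (132.8160400390625, 149.1394805908203), 84.78649139404297)
rim 313 ((409.0150146484375, 199.44789123535156), (416.33953857421875, 147.4389190673828), 84.6217041015625)
```

The measurements fit the text:
- **Hole:** (0.597, 0.013), lid at 0.200 and bar top at 0.235.
- **Plug bar:** at 31°, with the dashes at 75.3°, so it needs about 44° anticlockwise. The text suggests 60–75, but I'll go by the image.
- **Tray:** (0.423, 0.341), 150×133.
- **Dial:** on the console axis, about 0.6 rad left.

Moving to above the plug.

```bash
python3 -m pendant '[0.026,-0.048,0.014,0,0,-10,1, 0.052,-0.096,0.028,0,0,-20,1, 0.078,-0.144,0.042,0,0,-30,1, 0.104,-0.192,0.056,0,0,-40,1, 0.130,-0.240,0.070,0,0,-50,1, 0.156,-0.288,0.084,0,0,-60,1, 0.182,-0.336,0.098,0,0,-70,1, 0.208,-0.384,0.106,0,0,-80,1]' && python3 -m pendant '[0.022,-0.038,0,0,0,-9,1, 0.045,-0.077,0,0,0,-18,1, 0.068,-0.115,0,0,0,-27,1, 0.090,-0.154,0,0,0,-36,1, 0.112,-0.192,0,0,0,-44,1, 0.112,-0.192,0,0,0,-44,1, 0.112,-0.192,0,0,0,-44,1]'
```

```text
time_s: 1.1
tool_pos: [0.4842, 0.203, 0.3308]
ee_rot: [3.141, -0.0, 1.302]
force: [1.3, 0.0, -0.0]
opening: 1.001
gripper_force: 0.0
time_s: 1.98
tool_pos: [0.5952, 0.0132, 0.3298]
ee_rot: [-3.141, 0.001, 0.541]
force: [-0.0, 0.3, 0.3]
opening: 0.999
gripper_force: 0.0
```

```bash
python3 -m pendant '[0.001,0,-0.03,0,0,0,1, 0.001,0,-0.06,0,0,0,1, 0.001,0,-0.08,0,0,0,1, 0.001,0,-0.09,0,0,0,1, 0.001,0,-0.098,0,0,0,1, 0.001,0,-0.098,0,0,0,1]' && python3 -m pendant '[0,0,0,0,0,0,0, 0,0,0,0,0,0,0, 0,0,0,0,0,0,0, 0,0,0,0,0,0,0, 0,0,0,0,0,0,0, 0,0,0,0,0,0,0]' 30; python3 - <<'E'
from h import *
o=manip.get_obs();print(o['force'],o['wrist_torque'],o['opening'],o['gripper_force'])
E
```

```text
time_s: 2.72
tool_pos: [0.5966, 0.0128, 0.2323]
ee_rot: [3.142, -0.0, 0.54]
force: [-0.5, -0.2, 0.0]
opening: 1.0
gripper_force: 0.0
time_s: 3.48
tool_pos: [0.5966, 0.0127, 0.2323]
ee_rot: [3.142, -0.0, 0.54]
force: [-0.3, 0.5, -0.3]
opening: 0.399
gripper_force: 0.0
[-0.34870983  0.5402629  -0.33059861] [-0.00651831  0.21421209  0.0021726 ] 0.3994133662073269 0.0
```

```bash
python3 -m pendant '[0,0,0,0,0,0,0, 0,0,0,0,0,0,0, 0,0,0,0,0,0,0, 0,0,0,0,0,0,0, 0,0,0,0,0,0,0, 0,0,0,0,0,0,0]' 30; python3 - <<'E'
from h import *
o=manip.get_obs();print(o['force'],o['wrist_torque'],o['opening'],o['gripper_force'])
E
```

```text
time_s: 4.22
tool_pos: [0.5966, 0.0127, 0.2322]
ee_rot: [-3.142, 0.0, 0.54]
force: [1.1, 1.0, -0.7]
opening: 0.127
gripper_force: 30.0
[ 1.12743892  0.98336679 -0.65290667] [-0.03392549  0.18348706 -0.00794892] 0.1268331240989999 30.000077784061432
```

Gripped: opening is 12 mm, matching the bar. Turning it anticlockwise.

```bash
python3 -m pendant '[0,0,0,0,0,6,0, 0,0,0,0,0,12,0, 0,0,0,0,0,18,0, 0,0,0,0,0,24,0, 0,0,0,0,0,30,0, 0,0,0,0,0,36,0, 0,0,0,0,0,42,0, 0,0,0,0,0,44,0]' && python3 -m pendant '[0,0,0,0,0,0,0, 0,0,0,0,0,0,0]';python3 - <<'E'
from h import *
o=manip.get_obs();print(o['force'],o['wrist_torque'],o['opening'],o['gripper_force'],np.degrees(o['ee_rot']))
s=snap('side','side1');t=snap('top','top1')
a=cv2.resize(s['pixels'][150:250,260:360],None,fx=4,fy=4,interpolation=3);b=cv2.resize(t['pixels'][115:215,230:330],None,fx=4,fy=4,interpolation=3)
cv2.imwrite('pics/crop3.png',np.hstack([a,b])[:,:,::-1])
E
```

```text
time_s: 5.22
tool_pos: [0.5966, 0.0127, 0.2323]
ee_rot: [3.142, 0.0, 1.308]
force: [-0.0, 0.7, -0.4]
opening: 0.124
gripper_force: 30.0
time_s: 5.48
tool_pos: [0.5966, 0.0127, 0.2322]
ee_rot: [3.142, 0.0, 1.307]
force: [-0.3, -0.2, 0.1]
opening: 0.127
gripper_force: 30.0
[-0.28027347 -0.20619774  0.10394227] [-0.06713783  0.0574576   0.00713469] 0.12734146991143494 30.0000062584877 [1.79999232e+02 4.67651513e-03 7.48680941e+01]
```

View pics/crop3.png

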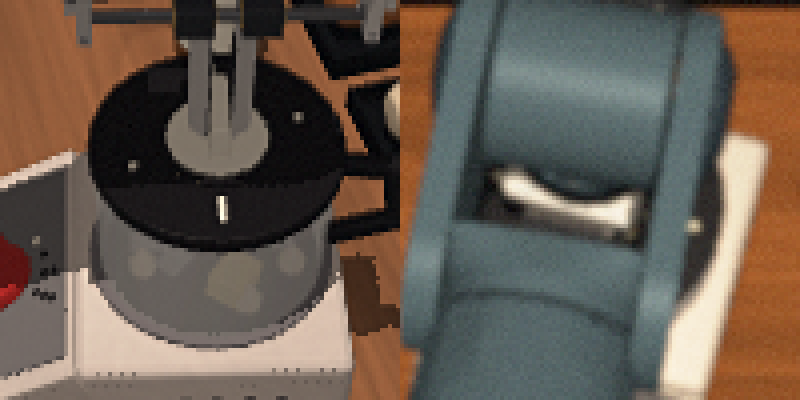

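The side crop shows the bar between the fingers at (220,115), pointing at the near dash (222,209), with negligible torque. Test lift.

```bash
python3 -m pendant '[0,0,0.003,0,0,0,0, 0,0,0.006,0,0,0,0, 0,0,0.009,0,0,0,0, 0,0,0.009,0,0,0,0]'; python3 - <<'E'
from h import *
o=manip.get_obs();print(o['force'],o['wrist_torque'],o['opening'],o['gripper_force'])
E
```

```text
time_s: 6.08
tool_pos: [0.5968, 0.0127, 0.2417]
ee_rot: [3.141, -0.0, 1.308]
force: [0.6, 0.4, 0.3]
opening: 0.128
gripper_force: 30.0
[0.63964714 0.39978417 0.28842967] [-0.0335215   0.09826367  0.05336363] 0.12763738714049677 29.999865889549255
```

```bash
python3 -m pendant '[0,0,0.01,0,0,0,0, 0,0,0.03,0,0,0,0, 0,0,0.05,0,0,0,0, 0,0,0.07,0,0,0,0, 0,0,0.07,0,0,0,0]'; python3 - <<'E'
from h import *
o=manip.get_obs();print(o['force'],o['opening'],o['gripper_force'])
s=snap('side','side2')
cv2.imwrite('pics/crop4.png',cv2.resize(s['pixels'][110:250,235:365],None,fx=4,fy=4,interpolation=3)[:,:,::-1])
E
```

```text
time_s: 6.7
tool_pos: [0.5977, 0.0125, 0.3143]
ee_rot: [3.137, -0.0, 1.308]
force: [0.4, 1.2, -1.4]
opening: 0.123
gripper_force: 30.0
[ 0.37254149  1.21950735 -1.36603752] 0.1230245037658469 29.999848902225494
```

View pics/crop4.png

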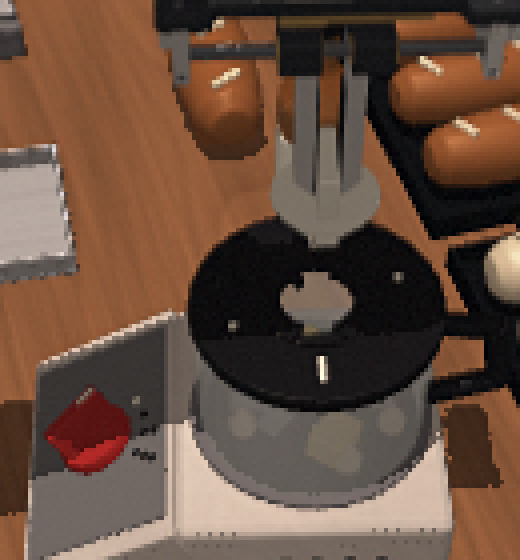

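The plug is out in the gripper at (325,190) and the hole is open at (315,300). Carrying it to the tray.

```bash
python3 -m pendant '[-0.022,0.041,0,0,0,0,0, -0.044,0.082,0,0,0,0,0, -0.066,0.123,0,0,0,0,0, -0.088,0.165,0,0,0,0,0, -0.11,0.206,0,0,0,0,0, -0.131,0.247,0,0,0,0,0, -0.153,0.288,0,0,0,0,0, -0.174,0.329,0,0,0,0,0]' && python3 -m pendant '[0,0,-0.04,0,0,0,0, 0,0,-0.09,0,0,0,0, 0,0,-0.14,0,0,0,0, 0,0,-0.19,0,0,0,0, 0,0,-0.23,0,0,0,0, 0,0,-0.25,0,0,0,0, 0,0,-0.25,0,0,0,0]'; python3 - <<'E'
from h import *
s=snap('side','side3')
cv2.imwrite('pics/crop5.png',cv2.resize(s['pixels'][90:220,165:295],None,fx=4,fy=4,interpolation=3)[:,:,::-1])
E
```

```text
time_s: 7.75
tool_pos: [0.4212, 0.3427, 0.3101]
ee_rot: [-3.14, 0.001, 1.308]
force: [1.6, 0.3, -0.6]
opening: 0.125
gripper_force: 30.0
time_s: 8.62
tool_pos: [0.4205, 0.3406, 0.0587]
ee_rot: [-3.137, 0.004, 1.307]
force: [-0.5, 0.5, -1.3]
opening: 0.126
gripper_force: 30.0
```

View pics/crop5.png

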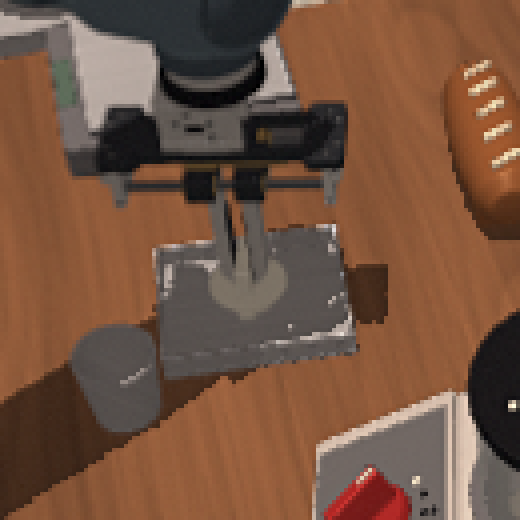

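The plug hangs inside the tray walls at (248,285). Lowering gently until it touches down.

```bash
python3 -m pendant '[0,0,-0.008,0,0,0,0, 0,0,-0.008,0,0,0,0, 0,0,-0.008,0,0,0,0]'; python3 -m pendant '[0,0,-0.003,0,0,0,0, 0,0,-0.003,0,0,0,0, 0,0,-0.003,0,0,0,0]'; python3 -m pendant '[0,0,-0.002,0,0,0,0, 0,0,-0.002,0,0,0,0, 0,0,-0.002,0,0,0,0]'
```

```text
time_s: 9.05
tool_pos: [0.4229, 0.3419, 0.0538]
ee_rot: [3.141, -0.001, 1.308]
force: [0.2, 0.6, -0.3]
opening: 0.127
gripper_force: 30.0
time_s: 9.43
tool_pos: [0.4226, 0.3417, 0.0502]
ee_rot: [-3.142, 0.0, 1.307]
force: [0.4, 0.7, -1.7]
opening: 0.128
gripper_force: 30.0
time_s: 9.8
tool_pos: [0.4226, 0.3417, 0.0482]
ee_rot: [-3.142, 0.0, 1.308]
force: [-0.3, -0.1, -1.1]
opening: 0.127
gripper_force: 30.0
```

```bash
python3 -m pendant '[0,0,-0.001,0,0,0,0, 0,0,-0.002,0,0,0,0, 0,0,-0.002,0,0,0,0]'; python3 -m pendant '[0,0,-0.001,0,0,0,0, 0,0,-0.001,0,0,0,0]'
```

```text
time_s: 10.18
tool_pos: [0.4226, 0.3417, 0.0462]
ee_rot: [3.142, -0.0, 1.307]
force: [-0.7, 0.4, -0.8]
opening: 0.122
gripper_force: 30.0
time_s: 10.42
tool_pos: [0.4227, 0.3418, 0.0462]
ee_rot: [-3.141, 0.0, 1.308]
force: [-3.5, -2.5, 6.5]
opening: 0.129
gripper_force: 30.0
```

Contact at 0.0462, as predicted. Releasing.

```bash
python3 -m pendant '[0,0,0.001,0,0,0,0.5, 0,0,0.001,0,0,0,0.5, 0,0,0.001,0,0,0,0.5, 0,0,0.001,0,0,0,0.5, 0,0,0.001,0,0,0,0.5, 0,0,0.001,0,0,0,0.5]' && python3 -m pendant '[0,0,0.02,0,0,0,0.5, 0,0,0.06,0,0,0,0.5, 0,0,0.11,0,0,0,0.5, 0,0,0.17,0,0,0,0.5, 0,0,0.22,0,0,0,0.5, 0,0,0.22,0,0,0,0.5]'; python3 - <<'E'
from h import *
s=snap('side','side4');t=snap('top','top4')
for k,s,b in(('S',s,(210,140,250,185)),('T',t,(140,215,185,262))):
    uv=np.array([(x,y) for y in range(b[1],b[3]) for x in range(b[0],b[2])]);p=depthpts(s,uv);m=(p[:,2]>.04)&(p[:,2]<.07);print(k,m.sum(),np.percentile(p[m][:,2],[10,50,90]),p[m].mean(0))
a=cv2.resize(s['pixels'],None,fx=.7,fy=.7) if 0 else None
S=load('side4')
cv2.imwrite('pics/crop6.png',np.hstack([cv2.resize(S['pixels'][110:250,180:320],None,fx=2.8,fy=2.8,interpolation=3),cv2.resize(t['pixels'][130:270,130:330],None,fx=2.8,fy=2.8,interpolation=3)[:,:400]])[:,:,::-1])
E
```

```text
time_s: 11.18
tool_pos: [0.4226, 0.3417, 0.0462]
ee_rot: [-3.142, 0.0, 1.308]
force: [-0.6, 0.0, -0.5]
opening: 0.498
gripper_force: 0.0
time_s: 11.92
tool_pos: [0.4247, 0.3429, 0.2717]
ee_rot: [3.134, -0.007, 1.308]
force: [-0.7, -0.5, -1.0]
opening: 0.502
gripper_force: 0.0
S 48 [0.04246367 0.04748311 0.05035968] [0.42216783 0.33884858 0.04717347]
T 75 [0.04420957 0.04946132 0.05269274] [0.42427382 0.34039582 0.04896318]
```

View pics/crop6.png

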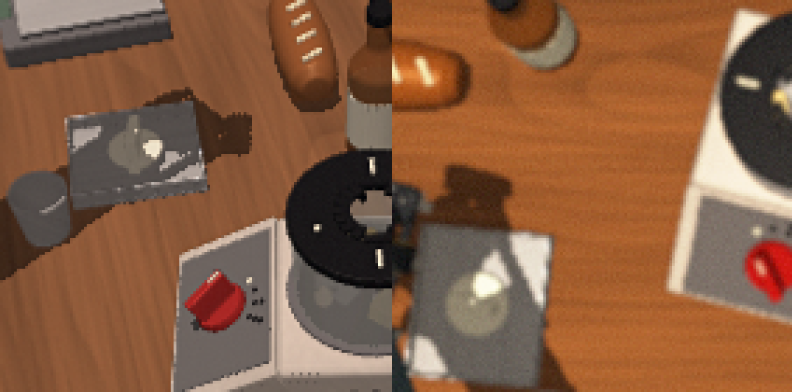

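The plug stands upright in the tray: top at 0.049, as expected, at side crop (135,148) and top crop (478,300). Now I'll work out the dial pose.

```bash
cat >> h.py <<'E'
from scipy.spatial.transform import Rotation as R
def target(hgt,ang,c=(.0012,-.0012)):   # TCP at hgt above face, bar ang left of up; tool x=-bar
    b=up*np.cos(ang)+cy_*np.sin(ang); z=-n; x=-b; y=np.cross(z,x)
    return uncon([[c[0],c[1],hgt]])[0],R.from_matrix(np.c_[x,y,z])
def delta(p,r):
    o=manip.get_obs();r0=R.from_euler('xyz',o['ee_rot']);return (p-o['tool_pos']).round(4),np.degrees((r*r0.inv()).as_rotvec()).round(2)
E
python3 - <<'E'
from h import *
print(n,target(.033,.61)[0],target(.12,.61)[0]);p,r=target(.12,.61);print(delta(p,r),np.linalg.norm(delta(p,r)[1]),manip.get_obs()['joint_positions'].round(2))
E
```

```text
[-0.46373286  0.12165804  0.87758256] [0.44669345 0.05121287 0.09703554] [0.40634869 0.06179712 0.17338522]
(array([-0.0161, -0.2799, -0.0927]), array([-34.29,  -7.68, 122.22])) 127.1712031082509 [ 0.47 -0.04  1.79  0.    1.39  0.73]
```

```bash
python3 -m pendant '[0,-0.02,0,-2.7,-0.6,9.6,1, 0,-0.04,0,-5.4,-1.2,19.2,1, 0,-0.06,0,-8.1,-1.8,28.8,1, 0,-0.09,0,-10.8,-2.4,38.4,1, 0,-0.12,0,-13.5,-3,48,1, 0,-0.15,0,-16.2,-3.6,57.6,1, 0,-0.18,0,-18.9,-4.2,67.2,1, 0,-0.21,0,-21.6,-4.8,76.8,1]'; python3 - <<'E'
from h import *
p,r=target(.12,.61);print(delta(p,r),manip.get_obs()['joint_positions'].round(2))
E
```

```text
time_s: 13.02
tool_pos: [0.4214, 0.1307, 0.2635]
ee_rot: [-3.064, 0.348, 2.684]
force: [-0.5, 0.4, 0.3]
opening: 1.002
gripper_force: 0.0
(array([-0.0151, -0.0689, -0.0901]), array([-12.42,  -3.02,  45.1 ])) [ 0.21 -0.42  2.14 -0.29  1.21 -0.82]
```

```bash
python3 -m pendant '[-0.003,-0.014,-0.01,-2.4,-0.6,9,1, -0.006,-0.028,-0.02,-4.9,-1.2,18,1, -0.009,-0.042,-0.035,-7.4,-1.8,27,1, -0.012,-0.056,-0.055,-9.9,-2.4,36,1, -0.015,-0.069,-0.075,-12.4,-3,45.1,1, -0.015,-0.069,-0.09,-12.4,-3,45.1,1, -0.015,-0.069,-0.09,-12.4,-3,45.1,1]'; python3 - <<'E'
from h import *
p,r=target(.12,.61);print(delta(p,r),manip.get_obs()['joint_positions'].round(2))
p,r=target(.033,.61);print(delta(p,r))
p,r=target(.033,-.65);print(delta(p,r))
E
```

```text
time_s: 13.9
tool_pos: [0.4055, 0.0626, 0.1727]
ee_rot: [-2.847, 0.402, -2.735]
force: [-0.1, -0.3, -0.0]
opening: 1.002
gripper_force: 0.0
(array([ 0.0008, -0.0008,  0.0007]), array([-0.37, -0.28,  0.34])) [-0.07 -0.66  2.48 -0.12  0.84 -1.93]
(array([ 0.0411, -0.0114, -0.0757]), array([-0.37, -0.28,  0.34]))
(array([ 0.0411, -0.0114, -0.0757]), array([ 32.95,  -8.91, -63.11]))
```

```bash
python3 -m pendant '[0.01,-0.003,-0.018,0,0,0,1, 0.02,-0.006,-0.037,0,0,0,1, 0.02,-0.006,-0.037,-0.3,-0.3,0.3,1, 0.02,-0.006,-0.037,-0.3,-0.3,0.3,1]'; python3 - <<'E'
from h import *
o=manip.get_obs();p,r=target(.033,.61);print(delta(p,r),o['joint_positions'].round(3))
s=snap('side','side5');t=snap('top','top5')
for k,s,b in(('S',s,(240,200,275,235)),('T',t,(250,208,285,245))):
    uv=np.array([(x,y) for y in range(b[1],b[3]) for x in range(b[0],b[2])]);h=cv2.cvtColor(s['pixels'],cv2.COLOR_RGB2HSV)[uv[:,1],uv[:,0]].astype(int)
    m=((h[:,0]<8)|(h[:,0]>172))&(h[:,1]>150);a=con(depthpts(s,uv[m]));a=a[(abs(a)<.06).all(1)];q=a[a[:,2]>.03]
    print(k,len(a),len(q))
    if len(q)>10:
        w,v=np.linalg.eigh(np.cov(q[:,:2].T));print(np.arctan(v[1,1]/v[0,1]),cv2.minAreaRect((q[:,:2]*1000).astype(np.float32)))
s=load('side5')
cv2.imwrite('pics/crop7.png',cv2.resize(s['pixels'][130:260,190:330],None,fx=4.2,fy=4.2,interpolation=3)[:,:,::-1])
E
```

```text
time_s: 14.4
tool_pos: [0.4275, 0.057, 0.1396]
ee_rot: [-2.836, 0.41, -2.724]
force: [-0.0, -0.5, -0.0]
opening: 1.002
gripper_force: 0.0
(array([ 0.0192, -0.0058, -0.0426]), array([-0.04,  0.39, -0.04])) [-0.08  -0.519  2.465 -0.129  0.7   -1.927]
S 232 30
0.5933406843691421 ((0.042525291442871094, -2.206289291381836), (44.043731689453125, 12.371109008789062), 36.63041305541992)
T 296 72
0.618226680274116 ((1.5426578521728516, -0.4562225341796875), (43.47318649291992, 14.315926551818848), 36.551422119140625)
```

View pics/crop7.png

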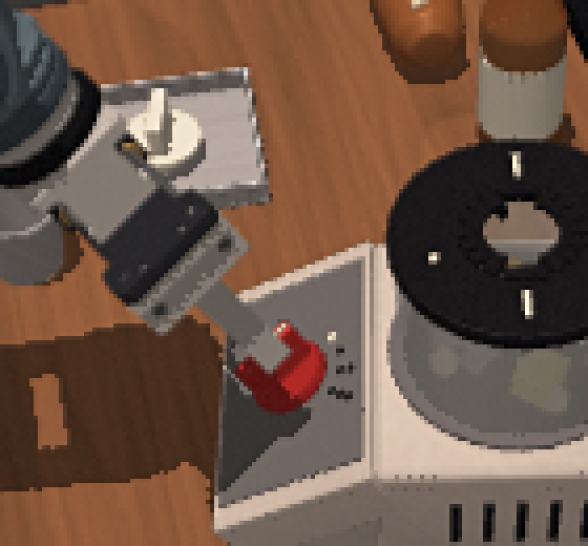

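The fingers are lined up over the red bar at (270,350), and the plug stands in the tray at (165,130). Moving in along the axis and closing.

```bash
python3 -m pendant '[0.009,-0.003,-0.020,0,0,0,1, 0.014,-0.004,-0.032,0,0,0,1, 0.019,-0.005,-0.042,0,0,0,1, 0.019,-0.005,-0.042,0,0,0,1]'; python3 -m pendant '[0,0,0,0,0,0,0.5, 0,0,0,0,0,0,0, 0,0,0,0,0,0,0, 0,0,0,0,0,0,0, 0,0,0,0,0,0,0, 0,0,0,0,0,0,0, 0,0,0,0,0,0,0, 0,0,0,0,0,0,0]' 45;python3 -m pendant '[0,0,0,0,0,0,0, 0,0,0,0,0,0,0, 0,0,0,0,0,0,0, 0,0,0,0,0,0,0]'; python3 - <<'E'
from h import *
o=manip.get_obs();p,r=target(.033,.61);print(delta(p,r),o['joint_positions'].round(3),o['force'],o['wrist_torque'],o['gripper_force'])
E
```

```text
time_s: 15.0
tool_pos: [0.4465, 0.0518, 0.0973]
ee_rot: [-2.836, 0.41, -2.725]
force: [-0.4, 1.2, 0.1]
opening: 0.995
gripper_force: 0.0
time_s: 16.0
tool_pos: [0.4466, 0.0517, 0.0973]
ee_rot: [-2.836, 0.41, -2.725]
force: [-0.1, 0.2, -0.7]
opening: 0.183
gripper_force: 0.0
time_s: 16.5
tool_pos: [0.4462, 0.0527, 0.0969]
ee_rot: [-2.839, 0.411, -2.726]
force: [-1.4, 7.6, 0.2]
opening: 0.121
gripper_force: 45.0
(array([ 0.0005, -0.0015,  0.0001]), array([-0.18,  0.36, -0.01])) [-0.09  -0.351  2.447 -0.146  0.551 -1.908] [-1.39138203  7.58500251  0.15960872] [1.35635742 0.35167282 0.63205314] 44.96478080749512
```

```bash
python3 -m pendant '[-0.0004,0.001,0,0,0,0,0, -0.0004,0.001,0,2.8,-0.7,-5.3,0, -0.0004,0.001,0,5.6,-1.5,-10.5,0, -0.0004,0.001,0,8.4,-2.2,-15.8,0, -0.0004,0.001,0,11.1,-2.9,-21.1,0, -0.0004,0.001,0,11.1,-2.9,-21.1,0]'; python3 - <<'E'
from h import *
o=manip.get_obs();p,r=target(.033,-.65);print(delta(p,r),np.linalg.norm(delta(p,r)[1]),o['joint_positions'].round(3),o['force'],o['wrist_torque']@n,o['gripper_force'])
E
```

```text
time_s: 17.25
tool_pos: [0.4462, 0.0527, 0.097]
ee_rot: [-3.036, 0.496, 3.101]
force: [4.3, -0.1, -5.1]
opening: 0.126
gripper_force: 45.0
(array([ 0.0005, -0.0015,  0.    ]), array([ 22.57,  -5.58, -42.08])) 48.07564560148933 [-0.086 -0.349  2.445 -0.16   0.551 -1.473] [ 4.30149389 -0.14762738 -5.05774005] 0.06373616051368008 44.95447397232056
```

```bash
python3 -m pendant '[0,0,0,3.2,-0.8,-6,0, 0,0,0,6.4,-1.6,-12,0, 0,0,0,9.7,-2.4,-18,0, 0,0,0,12.9,-3.2,-24,0, 0,0,0,16.1,-4,-30,0, 0,0,0,19.3,-4.8,-36,0, 0,0,0,22.5,-5.6,-42,0, 0,0,0,22.5,-5.6,-42,0]'; python3 - <<'E'
from h import *
o=manip.get_obs();p,r=target(.033,-.65);print(delta(p,r),o['joint_positions'].round(3),o['force'],o['wrist_torque']@n,o['gripper_force'])
s=snap('side','side6');t=snap('top','top6')
for k,s,b in(('S',s,(240,200,280,235)),('T',t,(250,208,285,245))):
    uv=np.array([(x,y) for y in range(b[1],b[3]) for x in range(b[0],b[2])]);h=cv2.cvtColor(s['pixels'],cv2.COLOR_RGB2HSV)[uv[:,1],uv[:,0]].astype(int)
    m=((h[:,0]<8)|(h[:,0]>172))&(h[:,1]>150);a=con(depthpts(s,uv[m]));a=a[(abs(a)<.06).all(1)];q=a[a[:,2]>.03]
    print(k,len(a),len(q))
    if len(q)>10:
        w,v=np.linalg.eigh(np.cov(q[:,:2].T));print(np.arctan(v[1,1]/v[0,1]),cv2.minAreaRect((q[:,:2]*1000).astype(np.float32)))
s=load('side6')
cv2.imwrite('pics/crop8.png',np.hstack([cv2.resize(s['pixels'][140:260,200:310],None,fx=4,fy=4,interpolation=3)[:,:,::-1],cv2.resize(t['pixels'][170:260,230:320],None,fx=3.9,fy=480/90,interpolation=3)[:,:,::-1]]))
E
```

```text
time_s: 18.25
tool_pos: [0.4461, 0.0523, 0.097]
ee_rot: [2.825, 0.394, 2.176]
force: [4.5, -3.4, -6.3]
opening: 0.123
gripper_force: 45.0
(array([ 0.0006, -0.0011,  0.    ]), array([ 0.18, -0.04, -0.19])) [-0.088 -0.348  2.442 -0.155  0.558 -0.645] [ 4.45528995 -3.43004987 -6.29918431] 0.07021939944857924 44.95552361011505
S 193 34
-0.770813223360186 ((3.3587474822998047, -3.8852672576904297), (11.23597240447998, 38.90964126586914), 52.2733268737793)
T 170 28
-0.48970523679107164 ((9.574947357177734, -6.534862518310547), (13.134297370910645, 25.29857063293457), 55.96548843383789)
```

View pics/crop8.png

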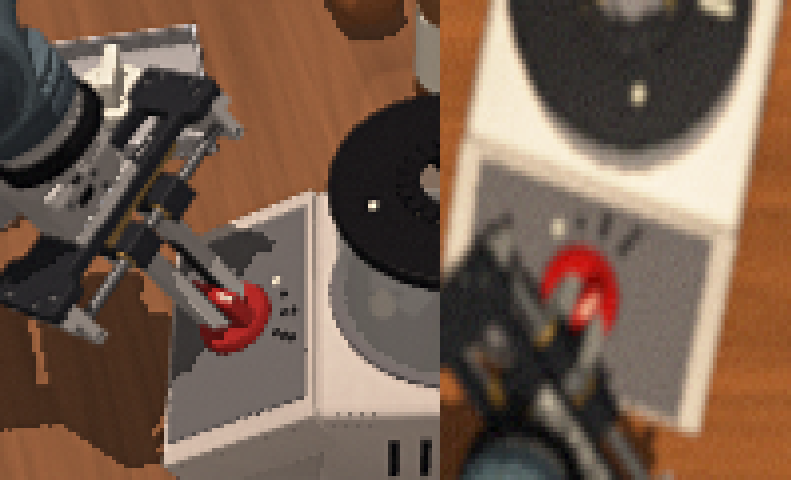

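The pointer end now lines up with the three-dot mark at side crop (285,335). I'll nudge a little towards the hard stop to calibrate the angle by torque.

```bash
q(){ python3 -c "
from h import *
o=manip.get_obs();p,r=target(.033,-.65);d=R.from_euler('xyz',o['ee_rot']);print('turned',-((d*target(.033,.61)[1].inv()).as_rotvec()@n).round(4),'tq',(o['wrist_torque']@n).round(4),o['force'].round(1))"; }
q; python3 -m pendant '[0,0,0,0.46,-0.12,-0.88,0, 0,0,0,0.46,-0.12,-0.88,0]'>/dev/null; q; python3 -m pendant '[0,0,0,0.46,-0.12,-0.88,0, 0,0,0,0.46,-0.12,-0.88,0]'>/dev/null; q; python3 -m pendant '[0,0,0,0.46,-0.12,-0.88,0, 0,0,0,0.46,-0.12,-0.88,0]'>/dev/null; q
```

```text
turned 1.2546 tq 0.134 [ 4.1 -3.2 -5.7]
turned 1.2721 tq 0.1235 [ 5.1 -3.9 -5.6]
turned 1.2892 tq 0.1676 [ 4.6 -4.1 -7.5]
turned 1.3057 tq 0.3888 [ 4.1 -3.  -6.7]
```

Torque rises at the stop, at about 1.29–1.30 turned, so the three-dot click is at about 1.26. Backing off 2.5° onto the click and checking that it holds.

```bash
python3 -m pendant '[0,0,0,-1.16,0.3,2.2,0, 0,0,0,-1.16,0.3,2.2,0, 0,0,0,-1.16,0.3,2.2,0, 0,0,0,-1.16,0.3,2.2,0]'; python3 - <<'E'
from h import *
o=manip.get_obs();d=R.from_euler('xyz',o['ee_rot']);print('turned',-((d*target(.033,.61)[1].inv()).as_rotvec()@n).round(4),'tq',(o['wrist_torque']@n).round(4),o['force'].round(1),o['gripper_force'])
a=load('top0');b=snap('top','top9');c=load('side0');e=snap('side','side9')
for x,y in((a,b),(c,e)):
    m=(abs(x['pixels'].astype(int)-y['pixels']).max(2)>70).astype(np.uint8);k,_,st,ce=cv2.connectedComponentsWithStats(cv2.morphologyEx(m,cv2.MORPH_OPEN,np.ones((3,3))))
    print([st[i].tolist() for i in range(1,k) if st[i,4]>25])
s=e
cv2.imwrite('pics/final.png',e['pixels'][:,:,::-1])
E
```

```text
time_s: 19.6
tool_pos: [0.4461, 0.0523, 0.097]
ee_rot: [2.822, 0.392, 2.168]
force: [5.1, -3.8, -5.7]
opening: 0.122
gripper_force: 45.0
turned 1.2631 tq 0.1454 [ 5.1 -3.8 -5.7] 44.95409846305847
[[265, 151, 28, 28, 535], [205, 216, 84, 202, 6855], [29, 246, 175, 119, 5632], [8, 300, 6, 7, 36], [0, 300, 92, 120, 5667], [270, 345, 33, 14, 234], [156, 372, 27, 30, 334], [313, 400, 6, 6, 30], [148, 403, 12, 16, 100], [164, 409, 28, 11, 237]]
[[73, 0, 85, 16, 959], [131, 13, 27, 12, 153], [0, 55, 14, 21, 187], [19, 86, 28, 28, 413], [18, 89, 105, 115, 5700], [183, 98, 24, 22, 365], [157, 115, 10, 15, 98], [150, 117, 9, 16, 84], [164, 125, 30, 19, 296], [200, 132, 4, 12, 42], [127, 135, 35, 32, 654], [169, 145, 57, 41, 1165], [227, 157, 25, 20, 306], [120, 169, 45, 46, 917], [301, 170, 26, 23, 347], [197, 181, 51, 40, 559], [229, 196, 11, 11, 86], [145, 221, 4, 11, 36], [140, 235, 4, 8, 27], [0, 250, 10, 20, 158], [131, 268, 12, 28, 207]]
```

View pics/final.png

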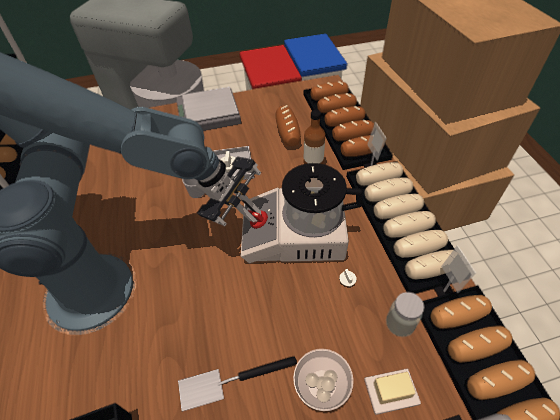

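The final view shows the hole open at (314,186), the dial held at (259,217), and the bystanders where they were. Handing in.

```bash
python3 -c "
from bench import manip
print(manip.finish_job())"
```

```text
the job is handed in; nothing more can be done
None
```

Handed in at about 20 s (limit 61 s): the plug was turned free, lifted out and set upright in the steel tray, and the red dial is held at three dots (about 1.26 rad); nothing else was seen to move, though the gripper hid the oil cup in the last side view.

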